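# Slide the bead board off the pink beads and seat it in its notches

### The job

I need to get at the pink beads: with a fingertip, gently push the sliding bead board along the rails of the wooden chest, away from the pink bead box, until you feel it drop into the notches at that end and it sits level and flush with the chest's rim. Only push the board, never lift it; the jar and the reel standing on it must ride along upright and untouched, and everything else on the table stays where it is.

Things in the scene. Friction and masses are not known exactly. Their poses are not given: they have to be found in the camera images.
- chest: open-topped light-wood bead chest with brass corners, fixed, 250 (x) x 430 (y) x 85 mm high outside, 230 x 410 mm inside; origin at the centre of its underside, y along its length, z up. Along each long inside wall runs a dark ledge rail 14 mm wide, top 62 mm above the table; the bead board slides on these along y. Near each end, and near the middle, the rails have notches 6 mm deep
- park_plus (a point): where the board's origin lies when parked in the notches of the chest's +y end: 80 mm from the middle, 56 mm above the table. The notches are 16 mm long along y, the battens that drop into them 10 mm: free play 3 mm either way. A board shoved past its notches ends against the chest's end wall, unseated, and must be pushed back
- park_minus (a point): the same for the -y end of the chest, 80 mm from the middle
- board: loose: brown wood with grey felt top and a raised rim, 227 (x) x 220 (y) mm, 29 mm high with two battens below, 0.35 to 0.7 kg, 1.5 mm side play. Origin at the centre of the underside, z up. On the rails its origin is 62 mm above the table and the rim 6 mm proud of the chest; seated, 56 mm and flush. It starts near the middle, takes about 2 to 7 N to slide and stops firmly once seated
- end_plus (a point): middle of the board's +y end face, 110 mm from its centre and 18 mm above its origin: a flat upright wooden face, 227 mm wide, from 7 to 29 mm above the board's origin, that a fingertip can push. Between it and the chest's end wall there is an open gap of 60 to 130 mm at the start, with the bead box below
- end_minus (a point): the same for the board's -y end face
- pink_box: clear open bead box with pink beads, fixed in one end of the chest below the rails, 194 (x) x 158 (y) x 44 mm, its top edge 52 mm above the table; origin at the centre of its underside, 115 mm along y from the chest's middle, at either the +y or the -y end
- blue_box: the same box with blue beads, at the other end of the chest
- jar: small lidded lilac jar standing on the board, 38 mm diameter, 48 mm high, 70 g, loose; it topples if the board is struck or jerked, not at a slow push (50 mm/s); origin at the centre of its underside
- reel: small thread reel standing on the board, red with pale wooden ends, 34 mm diameter, 40 mm high, loose; origin at the centre of its underside
- hoop: empty dark wooden embroidery hoop lying on the table, 170 mm outside diameter, 10 mm high, loose; origin at the centre of its underside
- tub: empty clear plastic tub on the table, 110 mm diameter, 60 mm high, loose; origin at the centre of its underside
- pot: teal jar with white lid on the table, 56 mm diameter, 65 mm high, loose; origin at the centre of its underside
- cone: cream cone of yarn standing on the table, 68 mm diameter, 115 mm high, loose; origin at the centre of its underside
- pliers: small pliers with orange handles lying on the table beside the chest, about 150 mm long, 12 mm high, loose; origin at the pivot, x towards the jaws
Things that resemble listed ones, but are neither listed nor needed, are in the scene too. What is shaped like the reel but yellow is not meant.

How it is judged:
By the outcome, as a careful person would: the job done as asked, in the order asked, and still so for the second after the job is handed in, with the robot touching nothing.
It also fails if it takes over 38 s, if anything falls off the work surface, if the arm or the gripper's body presses on something with over 40 N, if the wrist force passes 120 N, or if a joint passes its speed limit or range.

### The arm

A 7-joint arm with a two-finger parallel gripper is mounted at the origin on the work surface. World frame = base frame: x ahead of the robot, y to its left, z up, the work surface at z = 0. Lengths are in m, angles in degrees, forces in N, time in s.
With the tool pointing down it reaches from about 0.425 to 1.025 m from the base axis. Payload 9.4 kg.
Tool frame: the origin (TCP) lies midway between the tips of the shut fingers; the grasp point (between the pads) lies 19 mm behind it; y points along the fingers, x is the direction in which the jaws open and shut, and the axes are right-handed (so a half turn about y gives the same grasp; the last joint's range is limited). The gripper opens to 85 mm and grips with 20 to 120 N. Pads are 22 mm wide; open, the fingers measure 114 mm over their backs; the gripper's body (76 mm by 85 mm) begins 54 mm behind the grasp point. The pads swing forward as they close: fully open they stand 13 mm farther back than shut.
Start: joints at [-71.201, 34.337, -0.143, 91.639, 0.103, 54.024, -4.572], TCP at [0.286, 0.666, 0.193] pointing down, gripper open.
Joint ranges: [-147.43, 147.43], [-19.82, 112.94], [-74.19, 73.91], [6.32, 146.72], [-59.91, 239.91], [6.04, 106.73], [-150.56, 150.56]. Speed limits (degrees/s): [127.2, 127.2, 172.46, 172.46, 180, 180, 180].

### API

Orientations are given as [roll, pitch, yaw] about the fixed x, y, z axes, in that order (R = Rz(yaw) Ry(pitch) Rx(roll)).
In Python, from rig import * gives the robot as it stands.
- The arm moves only by the tool apply_moves, never from a script. Its argument "targets" is a list of rows, each a list of 3 entries, a list of its own where there are three numbers: the shift along the tool's x, y, z in m, then the turn, a rotation vector about the tool's x, y, z in degrees, then the finger opening in m, from 0 to 0.0854. In form: [[[x, y, z], [rx, ry, rz], grip], ...]. A call has 1 to 10 rows; each row is the pose to reach, as a shift and turn from the pose commanded when the call began, along the tool's axes at that moment; what a row does not reach only later rows make up. A row lasts 1/8 s, in which the tool goes at most 62.5 mm and 10.7 degrees, less where a joint would pass 70% of its speed; a pose out of reach is approached as far as the arm can. A call with a gripper value outside its range is refused whole. The fingers move at their own pace and stop on an object; "grip_force" is the grip in N (left out, the last holds). Time passes only in rows, so rows that repeat a pose let the fingers close. It gives the time, the measured TCP pose, the force and the opening at its end, in the units of the state.
- observe(): the state, without advancing time (a new reading comes with each control period).
- get_image(name): name is "side" or "top" or "wrist"; returns the picture (420x560x3 uint8, red, green, blue); there is no depth.
- calibration(name): a dict with "fovy" (degrees; the focal length in pixels is half the picture's height over the tangent of half this angle, whatever the lens; pixels are square), "cx", "cy" (the principal point, pixels), "camera_from_world" (4x4, takes a point from world to camera coordinates); the wrist camera has in their place "tool_from_camera" (4x4, takes a point from camera to tool coordinates, whose origin is the TCP and whose axes are the tool frame's). Camera axes: x right, y up, looking along -z (the intrinsics and any distortion apply to the point x, -y, -z); pixel columns grow to the right and rows downward; lengths in m; the calibration is good to about 2 mm. A picture is of the moment at which its call begins: read the wrist's pose just before it. calibration takes no time and is no camera call.
- hand_in(): hands the job in, once; it reports no verdict.
The state is a dict: "t": time; "q": joint angles; "dq": joint speeds; "effort": joint torques, N m; "position": TCP position; "orientation": TCP orientation; "contact_force": force on the tool from outside, world axes, zero at the start; "torque": the same for the moment, N m; "opening": finger opening in m.
Only numpy, scipy, OpenCV 4.12 (cv2) and the standard library are available. Lean on these libraries where they do the work, as an engineer would, in place of code of your own. Each camera call takes 0.05 s, during which the arm holds its last target. There are 200 camera calls.

## Working session

There is one attempt and no reset: what is moved stays moved. The work goes in short steps, Python scripts to look and compute and a tool call to move; the robot and the scene stay as the last step left them, time stands still between calls to the robot, and variables do not carry over. Pictures are saved under pics/ and viewed, about 8 in all and at most 12, crops included, and the job is handed in when it is done.

Besides the shell and the picture viewer there is one more tool, called after "Emit:" in YAML: its name, and indented under it one key for each argument. apply_moves: Moves the arm, as the interface text tells. Its arguments: {"type":"object","properties":{"targets":{"type":"array","items":{"type":"array"}},"grip_force":{"type":"number"}},"required":["targets"]}

```bash
mkdir -p pics; ls
python3 - <<'E'
from rig import *
import cv2
s=observe(); print({k:s[k] for k in('t','position','orientation','contact_force','opening')})
for n in("top","side"):
    print(n,calibration(n))
    cv2.imwrite(f"pics/{n}0.png",cv2.resize(get_image(n)[:,:,::-1],(800,600),interpolation=cv2.INTER_CUBIC))
print(calibration("wrist"))
E
```

```text
pics
{'t': 0.0, 'position': array([0.28532697, 0.66588723, 0.19189263]), 'orientation': array([-90.00845738,   0.09405097,  66.81275936]), 'contact_force': array([-0.00485162, -0.2907039 , -0.39370928]), 'opening': 0.08526253611274819}
top {'fovy': 51.92616035833059, 'cx': 281.83260181328336, 'cy': 208.0355705849002, 'camera_from_world': array([[ 0.02895671, -0.99951483, -0.01147238, -0.01231882],
       [ 0.9823645 ,  0.02633515,  0.18511201, -0.56897332],
       [-0.18472007, -0.01663029,  0.98265046, -1.43788918],
       [ 0.        ,  0.        ,  0.        ,  1.        ]])}
side {'fovy': 47.92859944123312, 'cx': 279.29495947950403, 'cy': 199.14021684604197, 'camera_from_world': array([[ 0.96274047, -0.27023544, -0.01017778, -0.5664459 ],
       [ 0.17442173,  0.59175329,  0.78702294, -0.1683842 ],
       [-0.20665876, -0.75947406,  0.61683978, -1.19201122],
       [ 0.        ,  0.        ,  0.        ,  1.        ]])}
{'fovy': 67.25854896056602, 'cx': 281.73562110768853, 'cy': 214.14181433604924, 'tool_from_camera': array([[ 9.99999157e-01,  6.79147515e-04,  1.10683398e-03,
        -3.07389796e-04],
       [ 8.86683678e-04,  2.65615461e-01, -9.64078648e-01,
        -1.80908437e-01],
       [-9.48743837e-04,  9.64078817e-01,  2.65614635e-01,
         6.69591759e-02],
       [ 0.00000000e+00,  0.00000000e+00,  0.00000000e+00,
         1.00000000e+00]])}
```

View pics/top0.png

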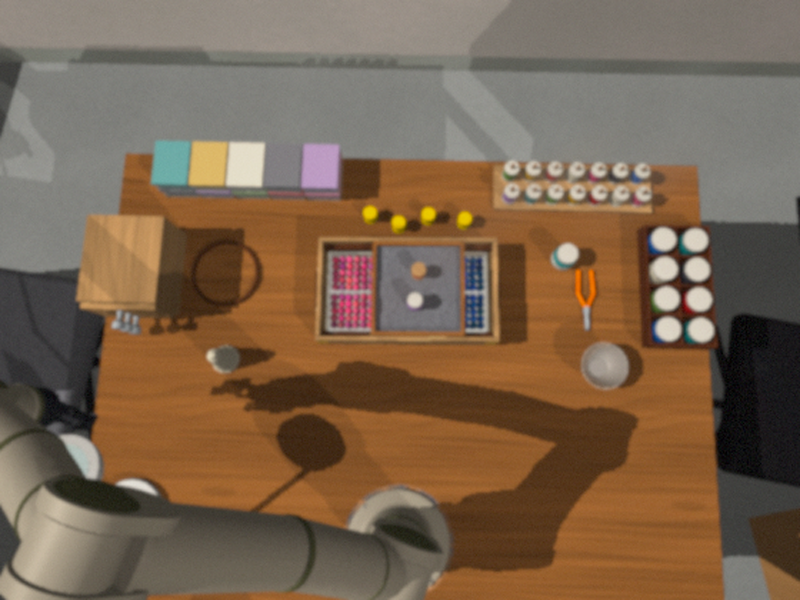

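View pics/side0.png

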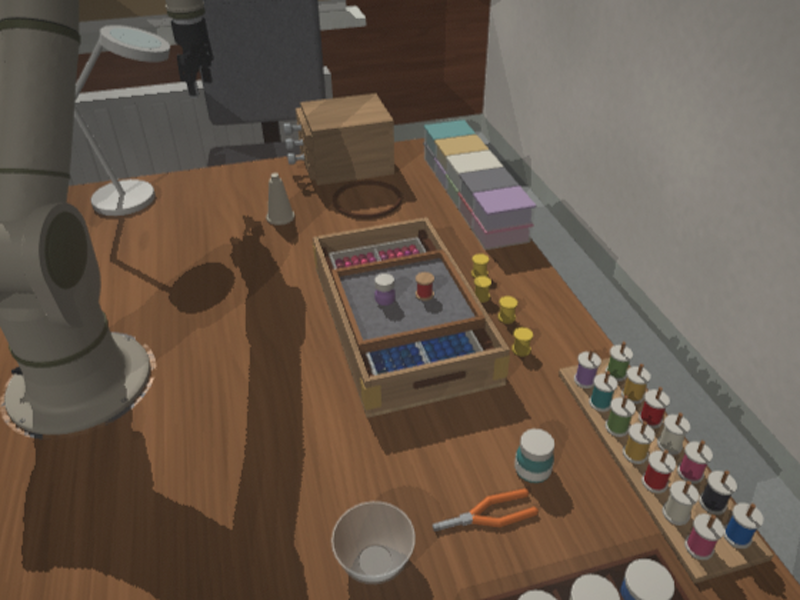

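The top view shows the pink box at the left (world +y) of the chest, with its outer corners at about (318,238), (498,238), (500,341) and (316,341). The board spans columns 375–465, so the push goes to the right (−y). Next I'll measure in an enlarged crop.

```bash
cat > h.py <<'E'
from rig import *
import cv2,numpy as np
from scipy.spatial.transform import Rotation as R
def px2w(name,u,v,z):
    c=calibration(name); f=210/np.tan(np.radians(c["fovy"]/2)); M=c["camera_from_world"]
    d=np.array([(u-c["cx"])/f,-(v-c["cy"])/f,-1.]); o=-M[:3,:3].T@M[:3,3]; d=M[:3,:3].T@d
    return o+d*(z-o[2])/d[2]
def w2px(name,p):
    c=calibration(name); f=210/np.tan(np.radians(c["fovy"]/2)); M=c["camera_from_world"]
    p=M[:3,:3]@p+M[:3,3]; return c["cx"]-f*p[0]/p[2],c["cy"]+f*p[1]/p[2]
def crop(name,x0,y0,w,h,k,out):
    im=get_image(name)[y0:y0+h,x0:x0+w,::-1]; cv2.imwrite(out,cv2.resize(im,None,fx=k,fy=k,interpolation=cv2.INTER_CUBIC))
E
python3 - <<'E'
from h import *
crop("top",215,160,140,85,5.7,"pics/c1.png"); crop("side",210,145,155,145,4.1,"pics/c2.png")
for n,p in(("TL",(318,238)),("TR",(498,238)),("BR",(500,341)),("BL",(316,341))): print(n,px2w("top",p[0]*.7,p[1]*.7,.085).round(4))
E
```

```text
TL [0.703  0.2115 0.085 ]
TR [ 0.7141 -0.2223  0.085 ]
BR [ 0.4653 -0.227   0.085 ]
BL [0.4534 0.2026 0.085 ]
```

View pics/c1.png

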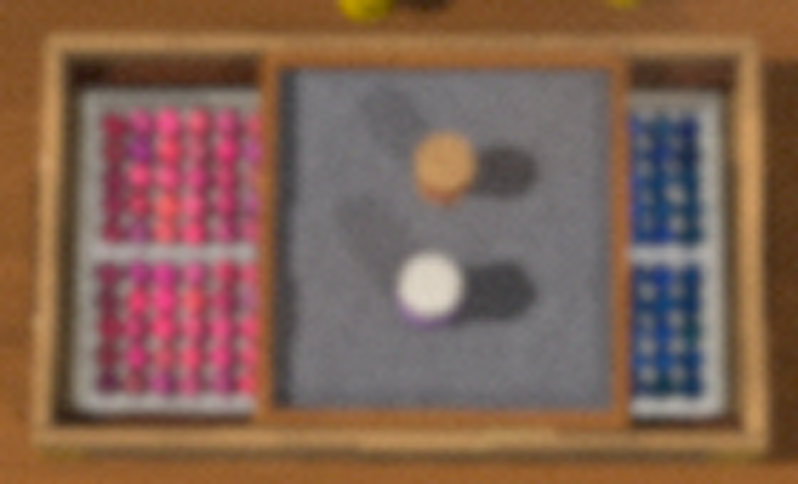

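View pics/c2.png

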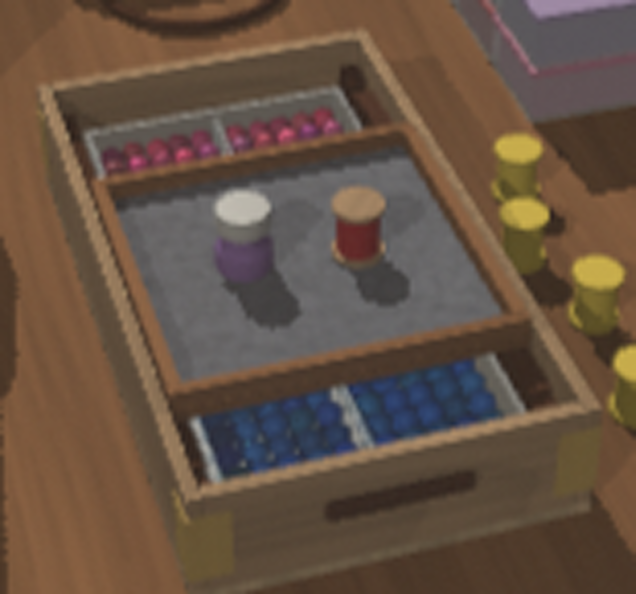

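The top crop shows the outer rim corners at about (47,33), (762,38), (768,452) and (33,447). The board's pink-side edge runs (263,50)–(254,425), and its far edge runs (628,55)–(632,425). In the side crop, the board rim's pink-end corners are at about (98,180) and (408,125).

Run:
```python
from h import *
from scipy.optimize import least_squares
T=lambda u,v,z:px2w("top",215+u/5.7,160+v/5.7,z)[:2]
S=lambda u,v,z:px2w("side",210+u/4.1,145+v/4.1,z)[:2]
obs=np.array([T(47,33,.085),T(762,38,.085),T(768,450,.085),T(33,447,.085)])
obs2=np.array([S(42,92,.085),S(362,35,.085),S(598,408,.085),S(192,498,.085)])
m=np.array([[.125,.215],[.125,-.215],[-.125,-.215],[-.125,.215]])
m2=m[[3,0,1,2]]
def fit(o,m):
    f=lambda p:((m@np.array([[np.cos(p[2]),np.sin(p[2])],[-np.sin(p[2]),np.cos(p[2])]])+p[:2])-o).ravel()
    r=least_squares(f,[.58,0,0]); return r.x,(f(r.x)*1e3).round(1)
for o,mm in((obs,m),(obs2,m2)):
    p,r=fit(o,mm); print("chest",p[:2].round(4),np.degrees(p[2]).round(2),r)
    c,s=np.cos(p[2]),np.sin(p[2]); L=lambda w:np.array([[c,s],[-s,c]])@(w-p[:2])
    print("board local top",[L(T(*q,.091)).round(4) for q in((263,50),(254,425),(628,55),(632,425))])
    print("board local side",[L(S(*q,.091)).round(4) for q in((98,180),(408,125),(530,320),(175,392))])
    print("jar lid",L(T(431,285,.062+.048+.012)),"reel",L(T(445,163,.062+.04+.012)))
s=observe();print(R.from_euler('xyz',s["orientation"],degrees=True).as_matrix().round(3))
```

```text
chest [ 0.5846 -0.0088] 1.16 [-0.7 -0.7  0.1  1.3 -0.4 -0.2  1.  -0.4]
board local top [array([0.1141, 0.0843]), array([-0.1128,  0.0856]), array([ 0.1122, -0.1349]), array([-0.1112, -0.1351])]
board local side [array([-0.1028,  0.08  ]), array([0.1147, 0.0772]), array([ 0.116 , -0.1376]), array([-0.1048, -0.1347])]
jar lid [-0.03466828 -0.01719388] reel [ 0.03955163 -0.02509445]
chest [ 0.5894 -0.0142] 1.36 [-4.4  6.4  4.5  5.8  3.9 -5.  -3.9 -7.2]
board local top [array([0.1097, 0.0894]), array([-0.1172,  0.0915]), array([ 0.107 , -0.1299]), array([-0.1163, -0.1292])]
board local side [array([-0.1072,  0.0859]), array([0.1104, 0.0823]), array([ 0.1109, -0.1325]), array([-0.1099, -0.1289])]
jar lid [-0.03935438 -0.01158219] reel [ 0.03483643 -0.01975143]
[[ 0.394 -0.    -0.919]
 [ 0.919 -0.001  0.394]
 [-0.001 -1.    -0.   ]]
```

Run:
```python
from h import *
print("lamp base",px2w("side",122*.7,197*.7,.01), px2w("top",135*.7,490*.7,.01))
for z in(.1,.2,.3,.4): print(z,px2w("side",135*.7,40*.7,z).round(3),px2w("top",75*.7,455*.7,z).round(3))
p=observe()["position"]; print([np.array(w2px(n,p))/.7 for n in("top","side")])
c,s=np.cos(np.radians(1.16)),np.sin(np.radians(1.16))
t=np.array([.5846-s*.145,-.0088+c*.145,.15]); r=R.from_euler('xyz',observe()["orientation"],degrees=True)
print("target",t,"tool shift",r.inv().apply(t-p)); print("rotvec",(r.inv()*R.from_matrix(np.array([[-s,0,-c],[c,0,-s],[0,-1,0]]))).as_rotvec(degrees=True))
```

```text
lamp base [0.0516667  0.62150554 0.01      ] [0.0966735  0.62324253 0.01      ]
0.1 [0.08  1.551 0.1  ] [0.18  0.729 0.1  ]
0.2 [0.113 1.222 0.2  ] [0.188 0.676 0.2  ]
0.3 [0.145 0.892 0.3  ] [0.196 0.623 0.3  ]
0.4 [0.178 0.563 0.4  ] [0.204 0.57  0.4  ]
[array([ 87.23218385, 407.70642889]), array([203.86460648, 108.63850121])]
target [0.58166456 0.13617028 0.15      ] tool shift [-0.37038055  0.04263299 -0.48101996]
rotvec [-7.48352338e-03 -2.43529246e+01 -5.82112588e-02]
```

The lamp head sits at about (0.2, 0.57, 0.4), so I'll move tangentially away from it first, shutting the fingers and aligning on the way.

Emit:
apply_moves:
  targets:
    - [[0,0,-0.04],[0,0,0],0]
    - [[0,0,-0.09],[0,-3,0],0]
    - [[-0.01,0,-0.14],[0,-6,0],0]
    - [[-0.03,0,-0.19],[0,-9,0],0]
    - [[-0.06,0,-0.23],[0,-12,0],0]
    - [[-0.1,0,-0.26],[0,-15,0],0]
    - [[-0.14,0,-0.29],[0,-18,0],0]
    - [[-0.18,0,-0.32],[0,-21,0],0]
    - [[-0.22,0,-0.35],[0,-24.4,0],0]
    - [[-0.26,0,-0.38],[0,-24.4,0],0]

```text
t: 1.45
position: [0.5327, 0.276, 0.1928]
orientation: [-90.0, 0.0, 91.2]
contact_force: [1.3, 1.0, 0.5]
opening: -0.0003
```

Emit:
apply_moves:
  targets:
    - [[-0.03,0,-0.01],[0,0,0],0]
    - [[-0.07,0,-0.02],[0,0,0],0]
    - [[-0.11,0,-0.035],[0,0,0],0]
    - [[-0.135,0,-0.045],[0,0,0],0]
    - [[-0.141,0.01,-0.046],[0,0,0],0]
    - [[-0.141,0.03,-0.046],[0,0,0],0]
    - [[-0.141,0.06,-0.046],[0,0,0],0]
    - [[-0.141,0.09,-0.046],[0,0,0],0]
    - [[-0.141,0.11,-0.046],[0,0,0],0]
    - [[-0.141,0.116,-0.046],[0,0,0],0]

```text
t: 2.7
position: [0.5799, 0.1389, 0.0751]
orientation: [-89.8, 0.0, 91.3]
contact_force: [-0.2, 0.6, 0.3]
opening: -0.0003
```

Run:
```python
from h import *
s=observe();print(s["t"],s["position"],s["contact_force"])
cv2.imwrite("pics/s2.png",cv2.resize(get_image("side")[60:340,130:430,::-1],None,fx=2,fy=2,interpolation=cv2.INTER_CUBIC))
```

```text
2.7 [0.57988126 0.13885429 0.07507427] [-0.17044398  0.58920219  0.26378206]
```

View pics/s2.png

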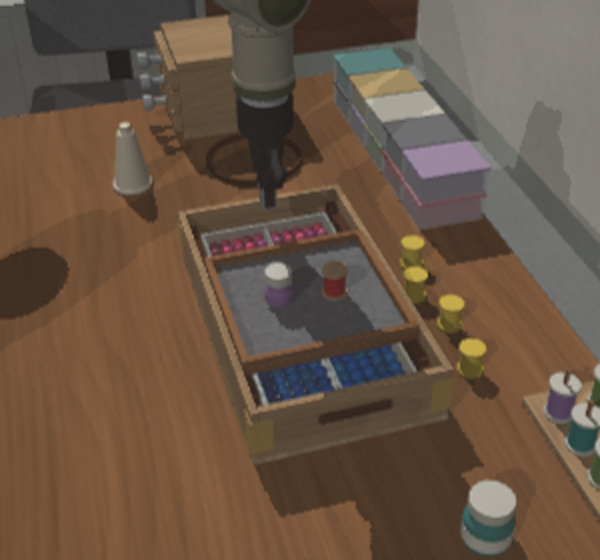

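The fingertip, at about (268,207), is inside the pink-side gap behind the board, and the jar and reel are standing. Now I'll approach slowly.

Emit:
apply_moves:
  targets:
    - [[-0.008,0,0],[0,0,0],0]
    - [[-0.018,0,0],[0,0,0],0]
    - [[-0.026,0,0],[0,0,0],0]
    - [[-0.031,0,0],[0,0,0],0]
    - [[-0.034,0,0],[0,0,0],0]
    - [[-0.037,0,0],[0,0,0],0]
    - [[-0.04,0,0],[0,0,0],0]
    - [[-0.042,0,0],[0,0,0],0]
    - [[-0.044,0,0],[0,0,0],0]
    - [[-0.046,0,0],[0,0,0],0]

```text
t: 4.0
position: [0.5824, 0.0918, 0.0768]
orientation: [-90.0, -0.0, 91.2]
contact_force: [0.2, -0.5, -0.0]
opening: -0.0001
```

Emit:
apply_moves:
  targets:
    - [[-0.002,0,0],[0,0,0],0]
    - [[-0.004,0,0],[0,0,0],0]
    - [[-0.006,0,0],[0,0,0],0]
    - [[-0.008,0,0],[0,0,0],0]

```text
t: 4.5
position: [0.5825, 0.0837, 0.0768]
orientation: [-90.0, -0.0, 91.2]
contact_force: [0.2, -0.6, 0.1]
opening: -0.0001
```

Emit:
apply_moves:
  targets:
    - [[-0.0015,0,0],[0,0,0],0]
    - [[-0.003,0,0],[0,0,0],0]
    - [[-0.0045,0,0],[0,0,0],0]
    - [[-0.006,0,0],[0,0,0],0]

```text
t: 5.0
position: [0.5827, 0.0776, 0.0768]
orientation: [-90.0, 0.0, 91.2]
contact_force: [0.4, 0.1, 0.0]
opening: -0.0002
```

Emit:
apply_moves:
  targets:
    - [[-0.0015,0,0],[0,0,0],0]
    - [[-0.003,0,0],[0,0,0],0]
    - [[-0.0045,0,0],[0,0,0],0]
    - [[-0.006,0,0],[0,0,0],0]

```text
t: 5.5
position: [0.5828, 0.0717, 0.0768]
orientation: [-90.0, 0.0, 91.2]
contact_force: [0.2, 0.1, 0.1]
opening: -0.0003
```

Run:
```python
from h import *
crop("side",210,120,155,145,4.1,"pics/c3.png")
```

```text
(no output)
```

View pics/c3.png

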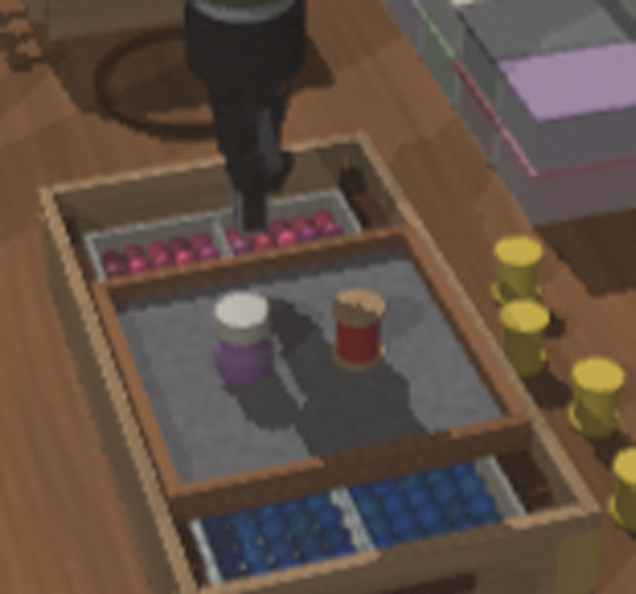

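Run:
```python
from h import *
s=observe();p=s["position"];print(p,s["q"],w2px("side",p),w2px("top",p))
print("tip by side px",px2w("side",271.5,175,.077)," rim",px2w("side",271,184,.091))
im=get_image("top")[160:245,215:355,::-1];cv2.imwrite("pics/c4.png",cv2.resize(im,None,fx=5.7,fy=5.7,interpolation=cv2.INTER_CUBIC))
```

```text
[0.58279307 0.07143145 0.07681507] [ -8.25148448  33.72890961  -6.26100779 115.34244398   6.71718896
  31.26159147  71.97959841] (np.float64(270.1801757968332), np.float64(186.25094439010104)) (np.float64(261.98143029075896), np.float64(202.277753873191))
tip by side px [0.60030944 0.12278528 0.077     ]  rim [0.58303455 0.06226862 0.091     ]
```

View pics/c4.png

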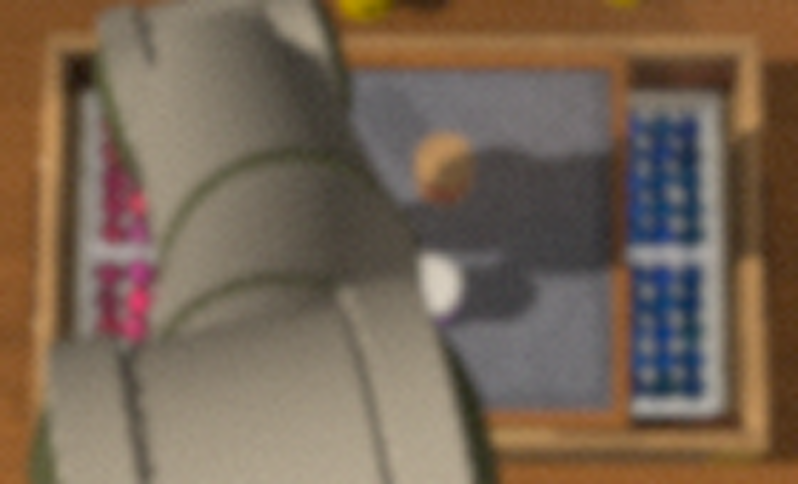

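The side crop shows the visible fingertip ending near pixel (271,175), while the reported TCP projects to (270,186), so they disagree by about 11 px. There was also no contact at y=0.0717. I'll check with the wrist camera before pushing on.

Run:
```python
from h import *
c=calibration("wrist");f=210/np.tan(np.radians(c["fovy"]/2));M=np.linalg.inv(c["tool_from_camera"])
s=observe();r=R.from_euler('xyz',s["orientation"],degrees=True).as_matrix();p=s["position"]
def pj(q):
    q=M[:3,:3]@q+M[:3,3]; return (c["cx"]-f*q[0]/q[2])/.7,(c["cy"]+f*q[1]/q[2])/.7
im=cv2.resize(get_image("wrist")[:,:,::-1],(800,600),interpolation=cv2.INTER_CUBIC)
cv2.imwrite("pics/w1.png",im)
print("tcp px",pj(np.zeros(3)),"30mm back",pj(np.array([0,-.03,0])))
t=np.radians(1.16);C=lambda x,y,z:np.array([.5846+x*np.cos(t)-y*np.sin(t),-.0088+x*np.sin(t)+y*np.cos(t),z])
for n,q in dict(face0=C(0,.085,.091),faceL=C(-.1135,.085,.091),faceR=C(.1135,.085,.091),rim=C(.125,.215,.085),rim2=C(-.125,.215,.085)).items(): print(n,np.round(pj(r.T@(q-p))))
```

```text
tcp px (np.float64(403.8361887446038), np.float64(345.13234494971346)) 30mm back (np.float64(403.9998157479641), np.float64(374.05619389753326))
face0 [416. 358.]
faceL [418.  36.]
faceR [414. 587.]
rim [683. 595.]
rim2 [806.   3.]
```

View pics/w1.png

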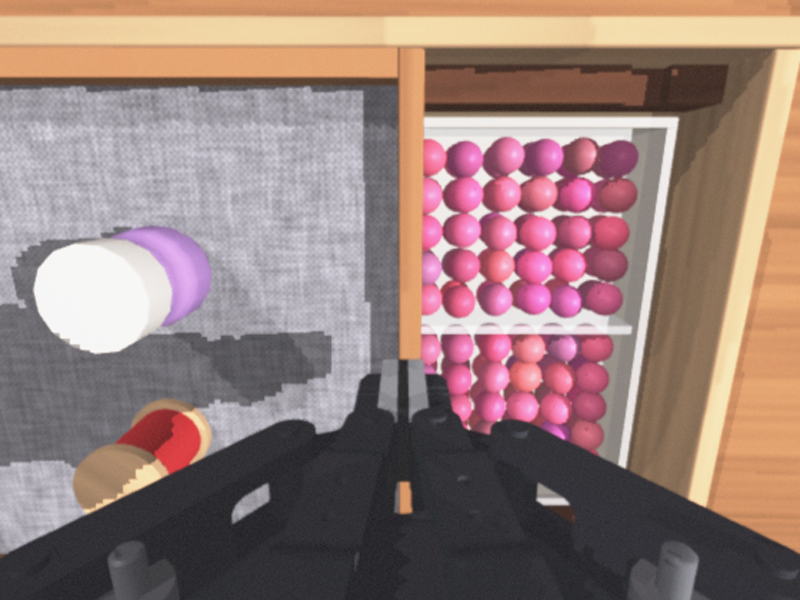

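The wrist view shows the fingertips directly over the board's rim: the rim (x≈400–424) passes beneath them, and brown shows between the fingers at (404,497). So the true tip height is above 0.091, although 0.077 is reported. I'll solve for the offset from the wrist picture.

Run:
```python
from h import *
from scipy.optimize import least_squares
c=calibration("wrist");f=210/np.tan(np.radians(c["fovy"]/2));M=np.linalg.inv(c["tool_from_camera"])
s=observe();r=R.from_euler('xyz',s["orientation"],degrees=True).as_matrix();p=s["position"]
t=np.radians(1.16);C=lambda x,y,z:np.array([.5846+x*np.cos(t)-y*np.sin(t),-.0088+x*np.sin(t)+y*np.cos(t),z])
P=[(C(-.1135,.085,.091),424,50),(C(-.115,.205,.085),776,48),(C(-.097,.194,.052),678,118),(C(0,.194,.052),632,328)]
def res(d,rot=True):
    o=[]
    rr=r@R.from_rotvec(d[3:],degrees=True).as_matrix() if len(d)>3 else r
    for q,u,v in P:
        w=M[:3,:3]@(rr.T@(q-p-d[:3]))+M[:3,3]; o+=[(c["cx"]-f*w[0]/w[2])/.7-u,(c["cy"]+f*w[1]/w[2])/.7-v]
    return np.array(o)
for n in(3,6):
    z=least_squares(res,np.zeros(n)); print(z.x.round(4),z.fun.round(1))
print(s["q"],s["torque"],s["contact_force"])
# side view triangulation of finger: tip seen at (271.5,175)
for zz in(.085,.095,.105,.115): print(zz,px2w("side",271.5,175,zz))
```

```text
[-0.003  -0.0023  0.0015] [ 0.3 -2.1 -5.5 -0.2 -3.1 -1.  10.8  4.5]
[-3.400e-03 -6.000e-04  5.600e-03 -4.263e+00 -5.902e-01 -1.629e-01] [-0.8 -1.   0.2  3.6 -1.3 -3.1  2.5 -0.1]
[ -8.26592939  33.73105512  -6.26813425 115.33887344   6.7166391
  31.2606498   71.965913  ] [ 0.05115091 -0.04956552 -0.00110316] [-0.91063327 -0.05311106 -0.30652573]
0.085 [0.59753822 0.11176395 0.085     ]
0.095 [0.5940742 0.0979873 0.095    ]
0.105 [0.59061017 0.08421064 0.105     ]
0.115 [0.58714615 0.07043398 0.115     ]
```

The camera pose agrees with the reported flange pose to within a few mm. The visible fingertips therefore end about 35–38 mm short of the reported TCP, at z≈0.113, in both the side and the wrist views. That also explains the missing contact. I'll back off, lower to a height that is safe under either reading, and recheck.

Emit:
apply_moves:
  targets:
    - [[0.01,0,0],[0,0,0],0]
    - [[0.025,0,0],[0,0,0],0]
    - [[0.04,0,0],[0,0,0],0]
    - [[0.048,0,0],[0,0,0],0]
    - [[0.05,0,0],[0,0,0],0]
    - [[0.05,0.005,0],[0,0,0],0]
    - [[0.05,0.01,0],[0,0,0],0]
    - [[0.05,0.015,0],[0,0,0],0]
    - [[0.05,0.018,0],[0,0,0],0]
    - [[0.05,0.018,0],[0,0,0],0]

```text
t: 6.9
position: [0.5816, 0.1216, 0.0584]
orientation: [-90.0, 0.0, 91.2]
contact_force: [0.0, -0.5, 0.8]
opening: 0.0003
```

Run:
```python
from h import *
s=observe();p=s["position"];print(s["t"],p,s["contact_force"]);print(w2px("side",p),[w2px("side",p+[0,0,d]) for d in(.02,.035,.05)])
crop("side",230,120,80,90,6.5,"pics/c5.png")
```

```text
6.9 [0.58156534 0.12161056 0.05844281] [ 0.03960661 -0.45860923  0.7807558 ]
(np.float64(265.48280316010266), np.float64(181.52872145375824)) [(np.float64(265.2862426139873), np.float64(175.88488499096584)), (np.float64(265.13645924098813), np.float64(171.5841599535167)), (np.float64(264.98460377203253), np.float64(167.22393889337))]
```

View pics/c5.png

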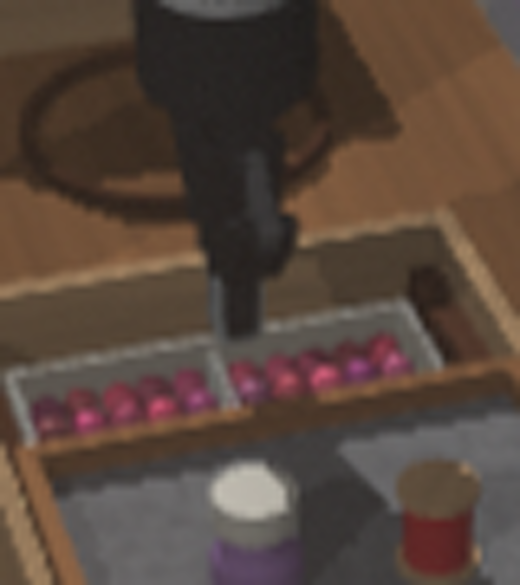

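The visible tip ends at crop (238,338), which is pixel (266.6,172). That fits a tip 34 mm above the reported TCP, at z≈0.092. I'll lower another 16 mm to put the tip at about 0.076, then approach.

Emit:
apply_moves:
  targets:
    - [[0,0.004,0],[0,0,0],0]
    - [[0,0.008,0],[0,0,0],0]
    - [[0,0.012,0],[0,0,0],0]
    - [[0,0.016,0],[0,0,0],0]
    - [[0,0.016,0],[0,0,0],0]

```text
t: 7.58
position: [0.5815, 0.1217, 0.0424]
orientation: [-90.0, 0.0, 91.2]
contact_force: [0.1, 0.5, 0.9]
opening: 0.0002
```

Emit:
apply_moves:
  targets:
    - [[-0.004,0,0],[0,0,0],0]
    - [[-0.01,0,0],[0,0,0],0]
    - [[-0.016,0,0],[0,0,0],0]
    - [[-0.02,0,0],[0,0,0],0]
    - [[-0.022,0,0],[0,0,0],0]
    - [[-0.024,0,0],[0,0,0],0]
    - [[-0.026,0,0],[0,0,0],0]
    - [[-0.028,0,0],[0,0,0],0]

```text
t: 8.57
position: [0.5823, 0.0938, 0.0428]
orientation: [-90.0, -0.0, 91.2]
contact_force: [0.1, 0.8, -0.8]
opening: -0.0001
```

Emit:
apply_moves:
  targets:
    - [[-0.0015,0,0],[0,0,0],0]
    - [[-0.003,0,0],[0,0,0],0]
    - [[-0.0045,0,0],[0,0,0],0]
    - [[-0.006,0,0],[0,0,0],0]

```text
t: 9.07
position: [0.5825, 0.0884, 0.0428]
orientation: [-90.0, -0.0, 91.2]
contact_force: [0.5, 3.6, -0.3]
opening: 0.0
```

Contact registers at 3.6 N with the TCP at y=0.088. The expected travel is about 55 mm, so it should seat near y≈0.034 ±4. I'll push at about 24 mm/s.

Emit:
apply_moves:
  targets:
    - [[-0.002,0,0],[0,0,0],0]
    - [[-0.004,0,0],[0,0,0],0]
    - [[-0.0065,0,0],[0,0,0],0]
    - [[-0.009,0,0],[0,0,0],0]
    - [[-0.012,0,0],[0,0,0],0]
    - [[-0.015,0,0],[0,0,0],0]
    - [[-0.0175,0,0],[0,0,0],0]
    - [[-0.02,0,0],[0,0,0],0]

```text
t: 10.07
position: [0.5829, 0.0676, 0.0428]
orientation: [-90.0, 0.0, 91.2]
contact_force: [-0.6, 3.4, -1.1]
opening: -0.0
```

Emit:
apply_moves:
  targets:
    - [[-0.0025,0,0],[0,0,0],0]
    - [[-0.005,0,0],[0,0,0],0]
    - [[-0.0075,0,0],[0,0,0],0]
    - [[-0.01,0,0],[0,0,0],0]
    - [[-0.0125,0,0],[0,0,0],0]
    - [[-0.015,0,0],[0,0,0],0]
    - [[-0.017,0,0],[0,0,0],0]
    - [[-0.019,0,0],[0,0,0],0]

```text
t: 11.08
position: [0.5832, 0.0487, 0.0428]
orientation: [-90.0, -0.0, 91.2]
contact_force: [-0.7, 2.7, -0.5]
opening: -0.0002
```

Emit:
apply_moves:
  targets:
    - [[-0.0015,0,0],[0,0,0],0]
    - [[-0.003,0,0],[0,0,0],0]
    - [[-0.0045,0,0],[0,0,0],0]
    - [[-0.006,0,0],[0,0,0],0]
    - [[-0.0075,0,0],[0,0,0],0]

```text
t: 11.7
position: [0.5833, 0.0412, 0.0427]
orientation: [-90.0, 0.0, 91.2]
contact_force: [-1.2, 3.7, -0.2]
opening: 0.0
```

Emit:
apply_moves:
  targets:
    - [[-0.001,0,0],[0,0,0],0]
    - [[-0.002,0,0],[0,0,0],0]
    - [[-0.003,0,0],[0,0,0],0]

```text
t: 12.08
position: [0.5837, 0.0385, 0.0429]
orientation: [-90.0, -0.0, 91.2]
contact_force: [-0.5, 3.6, -0.2]
opening: -0.0
```

Emit:
apply_moves:
  targets:
    - [[-0.001,0,0],[0,0,0],0]
    - [[-0.002,0,0],[0,0,0],0]

```text
t: 12.32
position: [0.5835, 0.0354, 0.0428]
orientation: [-90.0, 0.0, 91.2]
contact_force: [-0.4, -0.4, 0.2]
opening: 0.0002
```

Emit:
apply_moves:
  targets:
    - [[-0.001,0,0],[0,0,0],0]
    - [[-0.002,0,0],[0,0,0],0]

```text
t: 12.58
position: [0.5836, 0.0339, 0.0428]
orientation: [-90.0, 0.0, 91.2]
contact_force: [-0.1, 0.4, -0.4]
opening: 0.0
```

The force fell to about 0, which suggests the board dropped into the notches. I'll feel gently for the firm stop.

Emit:
apply_moves:
  targets:
    - [[-0.001,0,0],[0,0,0],0]
    - [[-0.001,0,0],[0,0,0],0]

```text
t: 12.82
position: [0.5836, 0.0333, 0.0428]
orientation: [-90.0, -0.0, 91.2]
contact_force: [0.5, -0.3, -0.3]
opening: 0.0004
```

Run:
```python
from h import *
s=observe();print(s["t"],s["position"],s["contact_force"])
crop("side",210,120,155,170,3.5,"pics/c6.png")
```

```text
12.825 [0.58359558 0.03329152 0.04279214] [ 0.51654421 -0.32901448 -0.27982087]
```

View pics/c6.png

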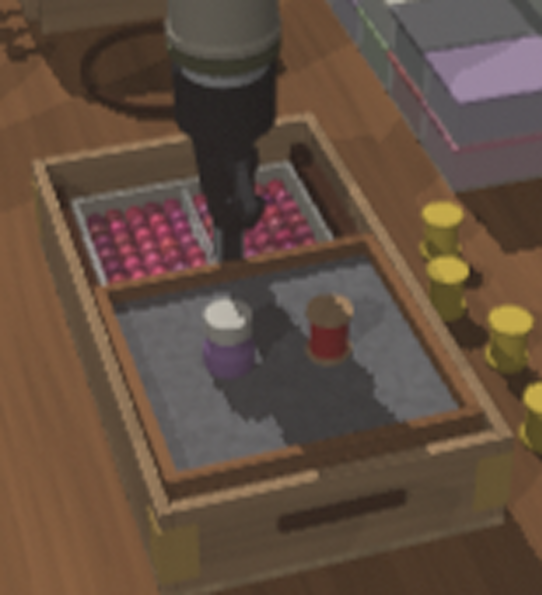

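The board now looks flush, with the jar at (230,340) and the reel at (328,330) upright. I'll probe gently for the stop as confirmation.

Emit:
apply_moves:
  targets:
    - [[-0.0007,0,0],[0,0,0],0]
    - [[-0.0014,0,0],[0,0,0],0]

```text
t: 13.12
position: [0.5837, 0.0328, 0.0428]
orientation: [-90.0, -0.0, 91.3]
contact_force: [-0.0, 3.9, -0.4]
opening: 0.0005
```

Emit:
apply_moves:
  targets:
    - [[-0.0007,0,0],[0,0,0],0]
    - [[-0.0014,0,0],[0,0,0],0]

```text
t: 13.38
position: [0.5837, 0.0307, 0.0428]
orientation: [-90.0, -0.0, 91.2]
contact_force: [-0.1, 3.2, 0.5]
opening: 0.0001
```

Emit:
apply_moves:
  targets:
    - [[-0.0007,0,0],[0,0,0],0]
    - [[-0.0014,0,0],[0,0,0],0]

```text
t: 13.62
position: [0.5837, 0.0291, 0.0428]
orientation: [-90.0, -0.0, 91.2]
contact_force: [0.3, 4.0, -0.2]
opening: 0.0003
```

Emit:
apply_moves:
  targets:
    - [[-0.0007,0,0],[0,0,0],0]
    - [[-0.0007,0,0],[0,0,0],0]

```text
t: 13.88
position: [0.5837, 0.0286, 0.0428]
orientation: [-90.0, -0.0, 91.2]
contact_force: [-0.1, 4.0, -1.0]
opening: -0.0002
```

The force still reads only 4 N, so I'll back off and look at the seating before going any further.

Emit:
apply_moves:
  targets:
    - [[0.003,0,0],[0,0,0],0]
    - [[0.01,0,0],[0,0,0],0]
    - [[0.03,0,0],[0,0,0],0]
    - [[0.05,0,0],[0,0,0],0]
    - [[0.06,-0.02,0],[0,0,0],0]
    - [[0.06,-0.06,0],[0,0,0],0]
    - [[0.07,-0.11,0],[0,0,0],0]
    - [[0.12,-0.13,0],[0,0,0],0]
    - [[0.18,-0.13,0],[0,0,0],0]
    - [[0.22,-0.13,0],[0,0,0],0]

```text
t: 15.12
position: [0.578, 0.2534, 0.1735]
orientation: [-90.1, -0.1, 91.4]
contact_force: [0.1, 0.0, -1.2]
opening: -0.0002
```

Run:
```python
from h import *
s=observe();print(s["t"],s["position"],s["contact_force"])
a=get_image("side")[145:295,210:365,::-1]; b=get_image("top")[160:245,215:355,::-1]
a=cv2.resize(a[60:],None,fx=4.1,fy=4.1,interpolation=cv2.INTER_CUBIC); b=cv2.resize(b[:,40:],None,fx=4.1*155/100*.5,fy=4.1*155/100*.5,interpolation=cv2.INTER_CUBIC)
o=np.zeros((600,800,3),np.uint8); cv2.imwrite("pics/sideL.png",a)
h=min(a.shape[0],369); o[:h,:635]=a[:h,:635]; o[h:h+231,:b.shape[1]]=b[:231]
cv2.imwrite("pics/m1.png",o); print(a.shape,b.shape)
```

```text
15.125 [0.57800789 0.25339633 0.17349787] [ 0.13749295  0.02402273 -1.18709282]
(369, 636, 3) (270, 318, 3)
```

View pics/m1.png

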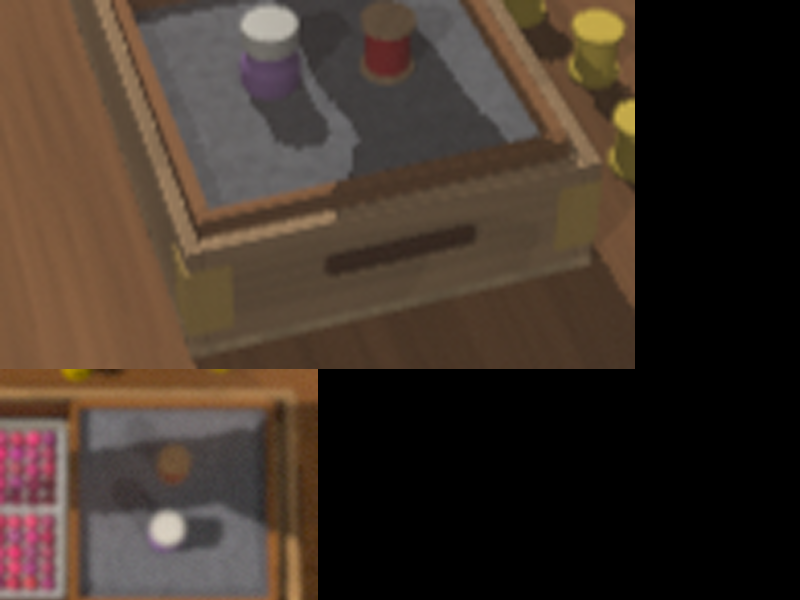

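The board sits against the rim line, with jar and reel upright. To check for the 6 mm drop quantitatively, I'll track the jar and the board's near rim from the before pictures to now, in both views, and solve the 3D displacement.

Run:
```python
from h import *
from scipy.optimize import least_squares
B={n:cv2.imread(f"pics/{n}0.png") for n in("top","side")}
A={n:cv2.resize(get_image(n)[:,:,::-1],(800,600),interpolation=cv2.INTER_CUBIC) for n in B}
for n in A: cv2.imwrite(f"pics/{n}_after.png",A[n])
def track(n,u,v,w,h):
    t=B[n][v-h:v+h,u-w:u+w]; k=4
    up=lambda i:cv2.resize(i,None,fx=k,fy=k,interpolation=cv2.INTER_CUBIC)
    s=A[n][v-h-50:v+h+70,u-w-50:u+w+70]
    m=cv2.matchTemplate(up(s),up(t),cv2.TM_CCOEFF_NORMED); _,q,_,l=cv2.minMaxLoc(m)
    return (l[0]/k-50)*.7,(l[1]/k-50)*.7,round(q,3)
t=np.radians(1.16)
C=lambda x,y,z:np.array([.5846+x*np.cos(t)-y*np.sin(t),-.0088+x*np.sin(t)+y*np.cos(t),z])
for n,p,(tu,tv),(su,sv),hw in (("jar",C(-.035,-.017,.122),(415,300),(385,283),(11,13)),("reel",C(.04,-.025,.114),(419,270),(425,285),(9,12)),
   ("cornerL-",C(-.1135,-.135,.091),(463,333),(356,345),(7,7)),("static chest",C(0,-.215,.085),(497,300),(440,378),(10,10))):
    T=track("top",tu,tv,hw[0],hw[0]); S=track("side",su,sv,*hw)
    f=lambda d:np.r_[np.subtract(w2px("top",p+d),w2px("top",p))-T[:2],np.subtract(w2px("side",p+d),w2px("side",p))-S[:2]]
    r=least_squares(f,[0,-.05,0]); print(n,T,S,"d mm",(r.x*1e3).round(1),"res",r.fun.round(2))
```

```text
jar (17.15, 0.5249999999999999, 0.972) (6.3, 15.225, 0.957) d mm [  1.1 -56.7  -5.9] res [ 0.01 -0.08 -0.06  0.02]
reel (-13.825, -33.074999999999996, 0.901) (-22.049999999999997, 16.625, 0.866) d mm [ 26.9  65.2 -88.9] res [-4.66 30.97 23.95 -6.84]
cornerL- (8.575, 0.175, 0.47) (6.125, 16.625, 0.927) d mm [  5.4 -31.5 -27. ] res [ 0.04 -0.53 -0.36  0.09]
static chest (0.5249999999999999, 10.674999999999999, 0.881) (0.0, 0.0, 0.997) d mm [-12.9  -4.5   3.7] res [ 0.97 -7.11 -4.7   1.31]
```

The jar is tracked cleanly (scores 0.97/0.96, residuals under 0.1 px). It moved −56.7 mm along y and −5.9 mm in z, which is the full 6 mm seating drop at the park position. The reel is in arm shadow, and the corner and chest patches are ambiguous edges, so those matches failed and I'm discarding them. The arm is clear, so I'm handing in.

```bash
python3 -c "
from rig import *
s=observe();print(s['t'],s['contact_force']);print(hand_in())"
```

```text
15.325 [ 1.09916784  0.23700118 -0.63753721]
the job is handed in; nothing more can be done
None
```

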